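Gate a bronze casting into its finishing jig and set the thumbscrew

ROBOT

A 7-joint arm with a two-finger parallel gripper is mounted at the origin on the work surface. World frame = base frame: x ahead of the robot, y to its left, z up, the work surface at z = 0. Lengths are in mm, angles in rad, forces in N, time in s.
With the tool pointing down it reaches from about 425 to 975 mm from the base axis. Payload 16.7 kg.
Tool frame: the origin (TCP) lies at the very end of the fingers, on their centre line; the grasp point (between the pads) lies 19 mm behind it; z points along the fingers, y is the line along which they close (so a half turn about z gives the same grasp; the last joint's range is limited). The gripper opens to 85 mm and grips with 20 to 120 N. Pads are 22 mm wide; open, the fingers measure 114 mm over their backs; the gripper's body (76 mm by 85 mm) begins 54 mm behind the grasp point. The pads swing forward as they close: fully open they stand 13 mm farther back than shut.
Start: joints at [0.977, 0.426, 0.074, 1.606, -0.034, 1.111, -0.067], TCP at [290.402, -609.295, 200.302] pointing down, gripper open.
Joint ranges: [-2.85, 2.85], [-0.5, 2.14], [-1.23, 1.37], [0.21, 2.46], [-1.02, 4.16], [0.16, 2.05], [-2.73, 2.73]. Speed limits (rad/s): [1.89, 1.89, 2.39, 2.39, 3.01, 3.01, 3.01].

INTERFACE

Orientations are given as [roll, pitch, yaw] about the fixed x, y, z axes, in that order (R = Rz(yaw) Ry(pitch) Rx(roll)).
In Python, from rig import monitor, optics, r gives the robot as it stands. The module is installed in compiled form; this text tells all that it offers.
- The arm moves only by the shell command python3 -m jog 'ROWS'. ROWS is text: rows parted by semicolons, each of 7 numbers parted by spaces: the shift along the tool's x, y, z as a fraction of full scale, then the turn, a rotation vector about the tool's x, y, z as a fraction of full scale, then the opening, from -1 (shut) to 1 (fully open). In form: tx ty tz wx wy wz grip; .... A call has 1 to 12 rows; each row shifts and turns the commanded pose from where the row before left it, along the tool's axes as they then stand; what a row does not reach is not made up. Full scale, the value 1, is 0.75 m for a shift and 0.08 rad for a turn. A row lasts 1/8 s, in which the tool goes at most 62.5 mm and 10.7 degrees, less where a joint would pass 70% of its speed; a pose out of reach is approached as far as the arm can. A call with a number of a shift or a turn outside -1 to 1 is refused whole. A call with a gripper value outside its range is refused whole. The fingers move at their own pace and stop on an object; the grip force is fixed at half the most. Time passes only in rows, so rows that do not move let the fingers close. It gives the time, the measured TCP pose, the force, the opening and the grip force at its end, in the units of the state.
- monitor.get_state(): the state, without advancing time (a new reading comes with each control period).
- optics.get_image(name): name is "scene" or "top" or "wrist"; returns the picture (400x640x3 uint8, blue, green, red); there is no depth.
- optics.camera_model(name): a dict with "fx", "fy", "cx", "cy" (pixels), "rvec" (rotation vector, rad) and "tvec" (3), from world to camera coordinates, as OpenCV has them; the wrist camera has in their place "mount" (4x4, takes a point from camera to tool coordinates, whose origin is the TCP and whose axes are the flange's). Camera axes: x right, y down, z forward; pixel columns grow to the right and rows downward; lengths in mm; the calibration is good to about 2 mm. The wrist camera is an equidistant fisheye: a pixel r from the principal point sees the ray r / f radians off the axis. A picture is of the moment at which its call begins: read the wrist's pose just before it. camera_model takes no time and is no camera call.
- r.job_done(): hands the job in; it is judged then, once.
The state is a dict: "time_s": time; "joint_pos": joint angles; "dq": joint speeds; "joint_torque": joint torques, N m; "position": TCP position; "tool_rot": TCP orientation; "contact_force": force on the tool from outside, world axes, zero at the start; "wrist_torque": the same for the moment, N m; "finger_gap": opening from 0.0 (shut) to 1.0 (fully open); "grip_force": force on a finger pad.
Only numpy, scipy, OpenCV 4.12 (cv2) and the standard library are available. Lean on these libraries where they do the work, as an engineer would, in place of code of your own. Each camera call takes 0.05 s, during which the arm holds its last target. There are 200 camera calls.

TASK

Swing the steel gate of the finishing jig shut, fully home in its catch, so that it keeps the bronze casting in its nest. Then turn the thumbscrew on top of the catch clockwise until it seats, back it off a quarter turn, and finish there, still holding the thumbscrew by its wing. Leave the casting standing in its nest and do not shove the other things on the bench about.

Things in the scene. Friction and masses are not known exactly. Their poses are not given: they have to be found in the camera images.
- jig: fixed jig: grey base plate 145 (x) x 310 (y) x 16 mm, from 40 mm on the -x side of the origin to 105 mm on the +x side. Origin on the bench, midway between the gate's pivot (110 mm along +y) and the thumbscrew's axis (110 mm along -y). z up. The catch, a dark C-shaped block 36 mm wide, top at 70 mm, stands under the thumbscrew; its slot opens to the jig's -x, where the gate comes in
- gate (a joint): angle of the gate about its upright pivot, rad: 0 = shut, bar along the jig's y, its end fully home in the catch's slot (hard stop); grows to 1.6 as it swings out towards the jig's -x. A level steel bar 18 mm wide, 14 mm thick, top at 50 mm, reaching 238 mm from the pivot. Shutting it turns it anticlockwise seen from above. It has light friction (about 1 N at the handle), stays where left; no spring, no click
- gate_pivot (a point): on the pivot's axis, at the top of the bar, 50 mm above the bench
- gate_handle (a point): upright round dark steel pin on the bar, 16 mm diameter, 110 mm from the pivot's axis, standing from 50 to 98 mm above the bench; this point lies on its axis 76 mm above the bench, at the height to grip. Pushing the bar or the pin works too
- thumbscrew (a joint): turn of the thumbscrew about its upright axis, rad: 0 = seated (hard stop); grows as it is backed off, anticlockwise from above, to 3.0 at most. It starts between 1.0 and 2.4, so it may need a second grasp. Friction torque 0.06 N m, stays where left; it does not rise or sink noticeably
- wing: flat wing of the thumbscrew, turning with it: 44 mm long (its x) x 12 mm thick (its y) x 34 mm tall, from 80 to 114 mm above the bench, above a round collar of 28 mm diameter. Origin on the turning axis at the wing's underside. When seated, the wing lies along the jig's x axis; its yaw is the jig's yaw plus the thumbscrew's joint value
- wing_grip (a point): on the thumbscrew's axis, 102 mm above the bench, the height to grip the wing across its 12 mm thickness
- casting: bronze casting in the jig's nest, behind the gate (towards the jig's +x): a 72 mm square plinth 20 mm thick with a turned baluster, 75 mm tall in all, loose, its top 91 mm above the bench; origin under its middle. The shut gate clears it by 4 mm
- nest (a point): middle of the nest's floor, 49 mm along the jig's +x from its origin, 16 mm above the bench
- spare: smaller loose bronze baluster on a 58 mm square plinth, 75 mm tall; origin under its middle
- sprue: loose bronze cone, 48 mm across the foot, 52 mm tall; origin under its middle
- wax: small jar of wax, 56 mm diameter, 60 mm tall; origin under its middle
- offcut: flat loose bronze offcut 55 x 36 x 9 mm, lying on the bench in front of the jig, under the gate's sweep (the gate clears it by 27 mm); origin under its middle
- hammer: loose hammer lying on the bench
- brush: loose flat brush lying on the bench
- driver: loose screwdriver lying on the bench
Not all that is in view belongs to the job. What is shaped like the casting but purple or yellow is not meant.

How it is judged:
By the outcome, as a careful person would: the job done as asked, in the order asked, and still so for the second after the job is handed in, while the arm keeps its last pose, push and grip.
It also fails if it takes over 67 s, if anything falls off the work surface, if the arm or the gripper's body presses on something with over 40 N, if the wrist force passes 120 N, or if a joint passes its speed limit or range.

## Working session

There is one attempt and no reset: what is moved stays moved. The work goes in short steps, Python scripts to look and compute and a shell command to move; the robot and the scene stay as the last step left them, time stands still between calls to the robot, and variables do not carry over. Pictures are saved under pics/ and viewed, at most 10 in all, crops included, and the job is handed in when it is done.

```bash
mkdir -p pics
cat > h.py <<'E'
import numpy as np, cv2
from rig import monitor, optics, r
from scipy.spatial.transform import Rotation as R
def ray(cam,u,v):
    m=optics.camera_model(cam)
    Rm=cv2.Rodrigues(np.array(m['rvec'],float))[0]; t=np.array(m['tvec'],float).ravel()
    d=Rm.T@np.array([(u-m['cx'])/m['fx'],(v-m['cy'])/m['fy'],1]); return -Rm.T@t,d
def onz(cam,u,v,z):
    o,d=ray(cam,u,v); return o+d*(z-o[2])/d[2]
def proj(cam,p):
    m=optics.camera_model(cam)
    K=np.array([[m['fx'],0,m['cx']],[0,m['fy'],m['cy']],[0,0,1.]])
    return cv2.projectPoints(np.array(p,float).reshape(-1,1,3),np.array(m['rvec'],float),np.array(m['tvec'],float),K,None)[0].reshape(-1,2)
def pose():
    s=monitor.get_state(); return np.array(s['position']),R.from_euler('xyz',s['tool_rot']).as_matrix(),s
def wray(P,Rt,u,v):
    m=optics.camera_model('wrist');M=np.array(m['mount'])
    a=np.array([u-m['cx'],v-m['cy']]);rr=np.hypot(*a);th=rr/m['fx']
    d=np.array([*(a/max(rr,1e-9)*np.sin(th)),np.cos(th)])
    return P+Rt@M[:3,3], Rt@M[:3,:3]@d
def wonz(P,Rt,u,v,z):
    o,d=wray(P,Rt,u,v); return o+d*(z-o[2])/d[2]
E
python3 - <<'E'
from h import *
for n in ('scene','top'):
    cv2.imwrite(f'pics/{n}0.png',optics.get_image(n)); print(n,optics.camera_model(n))
print(optics.camera_model('wrist')); print(pose())
E
```

```text
scene {'fx': 451.0239443776042, 'fy': 451.0239443776042, 'cx': 312.3597652387064, 'cy': 197.50812854729529, 'rvec': array([ 1.22161871,  2.54884211, -0.71584797]), 'tvec': array([ 304.69366116, -344.70282466, 1774.74952041])}
top {'fx': 412.0112815924929, 'fy': 412.0112815924929, 'cx': 322.09797605349195, 'cy': 201.7119464679351, 'rvec': array([ 2.13446354, -2.15066413,  0.19197081]), 'tvec': array([  44.50133631,  543.06047768, 1055.30452801])}
{'fx': 309.70691628693146, 'fy': 309.70691628693146, 'cx': 319.16250304033264, 'cy': 197.06052839285712, 'mount': array([[-2.34748687e-05, -9.64701962e-01, -2.63344118e-01,
         6.67550201e+01],
       [ 9.99999966e-01, -9.12116478e-05,  2.44991945e-04,
         2.68578901e-01],
       [-2.60364261e-04, -2.63344103e-01,  9.64701931e-01,
        -1.74632385e+02],
       [ 0.00000000e+00,  0.00000000e+00,  0.00000000e+00,
         1.00000000e+00]])}
(array([ 290.25452747, -608.97712332,  199.69053373]), array([[ 9.02705972e-01,  4.30257644e-01, -5.37092583e-04],
       [ 4.30257975e-01, -9.02705429e-01,  9.91930418e-04],
       [-5.80507464e-05, -1.12650988e-03, -9.99999364e-01]]), {'time_s': 0.1, 'joint_pos': array([ 0.9765166 ,  0.42666915,  0.07382127,  1.60651888, -0.03410874,
        1.11079065, -0.06709534]), 'dq': array([ 0.00128895, -0.00256062,  0.00084977, -0.00131009, -0.00051664,
        0.0002591 ,  0.00067005]), 'joint_torque': array([ 5.79854604e-03, -9.51537967e+01,  3.77069637e+00, -4.64400566e+01,
        1.95314409e-02,  6.60321268e-03,  2.50587988e-05]), 'position': array([ 290.25452747, -608.97712332,  199.69053373]), 'tool_rot': array([-3.14046614e+00,  5.80507464e-05,  4.44778538e-01]), 'contact_force': array([ 0.05158937, -0.16361726, -0.93500354]), 'wrist_torque': array([-0.00246937, -0.04571319,  0.00582812]), 'grip_force': 0.0, 'finger_gap': 1.0001928631296548})
```

View pics/top0.png

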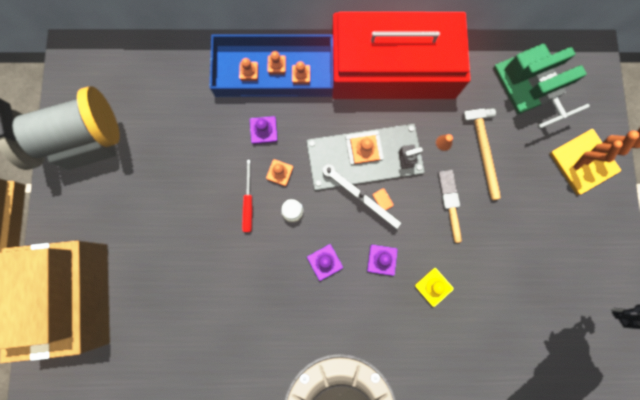

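View pics/scene0.png

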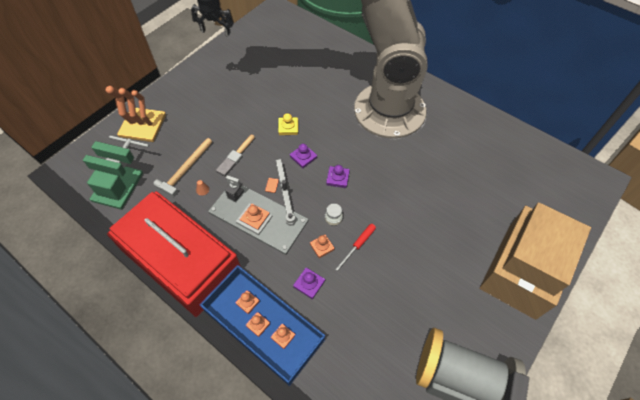

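The top view shows the jig with the casting at (366,149), the gate from its pivot (327,172) to its end (398,226), and the catch with thumbscrew at (411,154). The lookalikes are:
- the casting: orange (366,149), in the nest
- the spare at (280,172)
- three orange pieces in the blue tray at (248,69), (276,62) and (301,71)
- purple pieces at (263,128), (325,262) and (383,259)
- a yellow piece at (435,288)
- the sprue at (445,142)

I choose the jig and its parts. Next I check them in a close crop.

Run:
```python
from h import *
a=optics.get_image('top'); c=a[110:240,290:440]; cv2.imwrite('pics/crop1.png',cv2.resize(c,None,fx=4.6,fy=4.6,interpolation=cv2.INTER_CUBIC))
for n,(u,v,z) in dict(pivot=(327,172,50),end=(398,226,50),screw=(411,152,114),handle=(366,199,75),cast=(366,145,91)).items(): print(n,onz('top',u,v,z).round())
```

```text
pivot [623.  27.  50.]
end [ 476. -159.   50.]
screw [ 659. -187.  114.]
handle [545. -73.  75.]
cast [685. -75.  91.]
```

View pics/crop1.png

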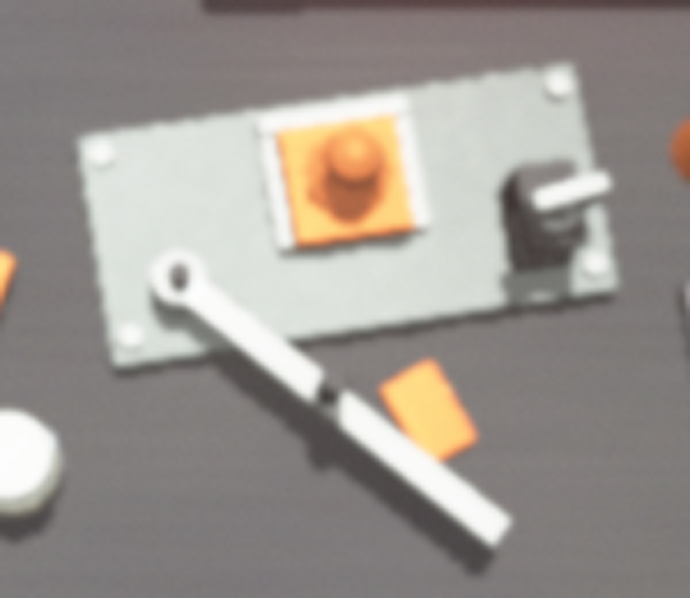

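The crop shows the casting in its nest at (350,170), the gate with pivot ring at (180,278), the dark handle pin at (325,392), the bar end at (500,530), and the white wing from (537,197) to (608,182) on the catch.

Run:
```python
from h import *
f=lambda u,v,z: onz('top',290+u/4.6,110+v/4.6,z)
C=np.array([f(*p,16) for p in ((80,140),(572,65),(618,293),(115,367))])
ex=(C[0]+C[1]-C[2]-C[3])[:2]; ey=(C[0]+C[3]-C[1]-C[2])[:2]
y1=np.arctan2(ex[1],ex[0]); y2=np.arctan2(-ey[0],ey[1]); print('yaws',y1,y2,np.linalg.norm(ex)/2,np.linalg.norm(ey)/2)
ctr=C.mean(0)[:2]; yw=(y1+2*y2)/3; J=np.array([[np.cos(yw),-np.sin(yw)],[np.sin(yw),np.cos(yw)]])
o=ctr-J@[32.5,0]; print('origin',o,'pivot',o+J@[0,110],'screw',o+J@[0,-110])
P=f(180,278,50)[:2]; E=f(500,530,50)[:2]; H=f(325,392,98)[:2]; print('pivot',P,'end',E,'handle',H, np.linalg.norm(E-P),np.linalg.norm(H-P))
d=E-P; print('gate',yw-np.pi/2-np.arctan2(d[1],d[0]))
a,b=f(537,197,114)[:2],f(608,182,114)[:2]; print('wing',(a+b)/2,np.arctan2(*(a-b)[::-1])-yw)
```

```text
yaws 0.1456405402881977 0.14790349910950443 144.22684828561273 307.12506313673106
origin [642.52658579 -87.20020815] pivot [626.39852657  21.61103073] screw [ 658.65464501 -196.01144703]
pivot [627.58415426  20.82325877] end [ 478.32594572 -160.98309329] handle [550.64102278 -57.12262479] 235.2266193814519 109.52536804156104
gate 0.8345486864060245
wing [ 661.3075797 -195.9254138] 1.6317260241690037
```

```bash
python3 -m jog '0.047 -0.045 0 0 0 0 -1;0.047 -0.045 0 0 0 0 -1;0.047 -0.045 0 0 0 0 -1;0.047 -0.045 0 0 0 0 -1;0.047 -0.045 0 0 0 0 -1;0.047 -0.045 0 0 0 0 -1;0.047 -0.045 0 0 0 0 -1;0.047 -0.045 0 0 0 0 -1;0.047 -0.045 0 0 0 0 -1;0.047 -0.045 0 0 0 0 -1;0.047 -0.045 0 0 0 0 -1;0.047 -0.045 0 0 0 0 -1'
python3 -m jog '0 0 0 0 0 0.93 -1;0 0 0 0 0 0.93 -1;0 0 0 0 0 0.93 -1;0 0 0 0 0 0.93 -1;0 0 0 0 0 0 -1;0 0 0 0 0 0 -1'
python3 - <<'E'
from h import *
P,Rt,s=pose(); cv2.imwrite('pics/w1.png',optics.get_image('wrist')); np.savez('w1',P=P,R=Rt); print(P,s['tool_rot'],s['joint_pos'])
E
```

```text
time_s: 1.65
position: [498.3, -60.2, 200.4]
tool_rot: [3.142, -0.0, 0.445]
contact_force: [0.2, -0.5, -0.4]
finger_gap: -0.0
grip_force: 0.0
time_s: 2.4
position: [498.0, -61.7, 200.3]
tool_rot: [-3.141, 0.0, 0.149]
contact_force: [-0.6, -0.7, -0.3]
finger_gap: 0.003
grip_force: 0.0
[497.95488095 -61.69166418 200.2613187 ] [-3.14149095e+00  1.29394012e-04  1.48896703e-01] [ 0.23172156  0.1567356  -0.2613528   1.97327548  0.04732478  1.0174636
 -1.47335815]
```

View pics/w1.png

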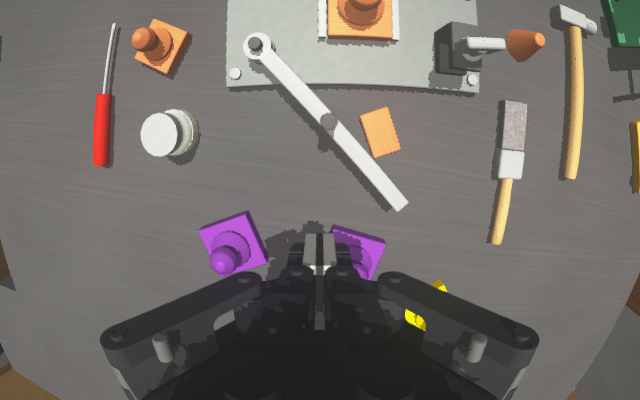

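The wrist view shows the pivot at (258,45), the gate end at (402,207), the thumbscrew at (468,43), the offcut at (380,132), and purple pieces at (230,240) and (355,250) near the fingers. I check the positions.

Run:
```python
from h import *
z=np.load('w1.npz');P,Rt=z['P'],z['R']
for n,u,v,h in (('pivot',258,45,50),('end',402,207,50),('wing mid',487,43,114),('purpleR top-plinth corner',385,243,20),('purpleR corner',331,228,20),('purpleL',248,213,20),('purpleL',268,263,20),('offcut',380,132,9),('cornerL',228,86,16),('cornerR',477,93,16)): print(n,wonz(P,Rt,u,v,h).round())
for u,v in ((325,262),(383,259)): print(onz('top',u,v,40).round())
```

```text
pivot [630.  23.  50.]
end [ 479. -159.   50.]
wing mid [ 662. -194.  114.]
purpleR top-plinth corner [ 421. -158.   20.]
purpleR corner [432. -87.  20.]
purpleL [435.  17.  20.]
purpleL [371. -14.  20.]
offcut [ 555. -127.    9.]
cornerL [585.  59.  16.]
cornerR [ 629. -241.   16.]
[384.  34.  40.]
[ 391. -118.   40.]
```

```bash
python3 -m jog '0 0 0.054 0 0 0 -1;0 0 0.054 0 0 0 -1;0 0 0.054 0 0 0 -1;0 0 0.051 0 0 0 -1;0 0 0 0 0 0 -1;0 0 0 0 0 0 -1'
```

```text
time_s: 3.2
position: [498.7, -61.7, 41.8]
tool_rot: [3.142, -0.001, 0.148]
contact_force: [0.5, 0.3, 0.3]
finger_gap: -0.002
grip_force: 0.0
```

```bash
python3 -m jog '0.01 0.009 0 0 0 0 -1;0.01 0.009 0 0 0 0 -1;0.0153 0.0153 0 0 0 0 -1;0.0153 0.0153 0 0 0 0 -1;0.0153 0.0153 0 0 0 0 -1;0.0153 0.0153 0 0 0 0 -1;0 0 0 0 0 0 -1'
python3 -m jog '0.0144 0.009 0 0 0 0 -1;0.0144 0.007 0 0 0 0 -1;0.0144 0.005 0 0 0 0 -1;0.0144 0.003 0 0 0 0 -1;0.012 0.002 0 0 0 0 -1;0 0 0 0 0 0 -1;0 0 0 0 0 0 -1'
python3 - <<'E'
from h import *
P,Rt,s=pose(); d=P[:2]-[644,-86]; c,sn=np.cos(.147),np.sin(.147); print('jig',c*d[0]+sn*d[1],-sn*d[0]+c*d[1])
a=optics.get_image('top')[110:240,290:440]; w=optics.get_image('wrist')[0:300,120:520]
cv2.imwrite('pics/c2.png',np.vstack([cv2.resize(a,(400,347),interpolation=2)[:300],w]))
E
```

```text
time_s: 4.08
position: [567.8, -112.4, 40.4]
tool_rot: [-3.142, -0.0, 0.146]
contact_force: [-0.6, 0.6, 0.1]
finger_gap: -0.002
grip_force: 0.0
time_s: 4.95
position: [621.1, -123.1, 40.5]
tool_rot: [-3.141, 0.0, 0.147]
contact_force: [0.4, -0.8, -0.3]
finger_gap: 0.0
grip_force: 0.0
jig -28.084701410809306 -33.3046174544686
```

View pics/c2.png

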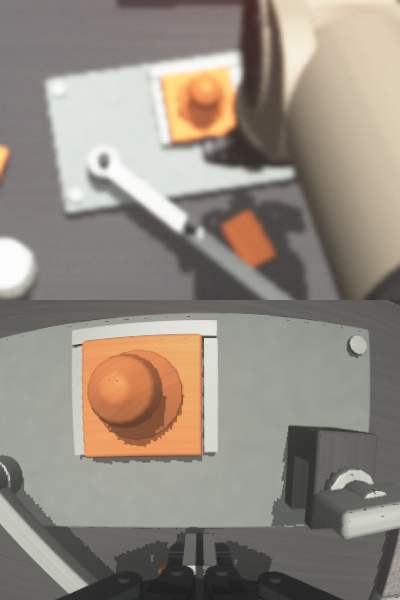

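Run:
```python
from h import *
P,Rt,s=pose(); w=optics.get_image('wrist'); cv2.imwrite('pics/w3.png',w)
for n,u,v,h in (('pivot',125,172,50),('bar',205,290,50),('catch',450,225,70)): print(n,wonz(P,Rt,u,v,h).round())
sc=optics.get_image('scene'); cv2.imwrite('pics/s3.png',cv2.resize(sc[130:270,180:360],None,fx=4,fy=4,interpolation=2))
print(P)
```

```text
pivot [641.   2.  50.]
bar [569. -55.  50.]
catch [ 643. -191.   70.]
[ 621.10716601 -123.13956368   40.61111921]
```

View pics/s3.png

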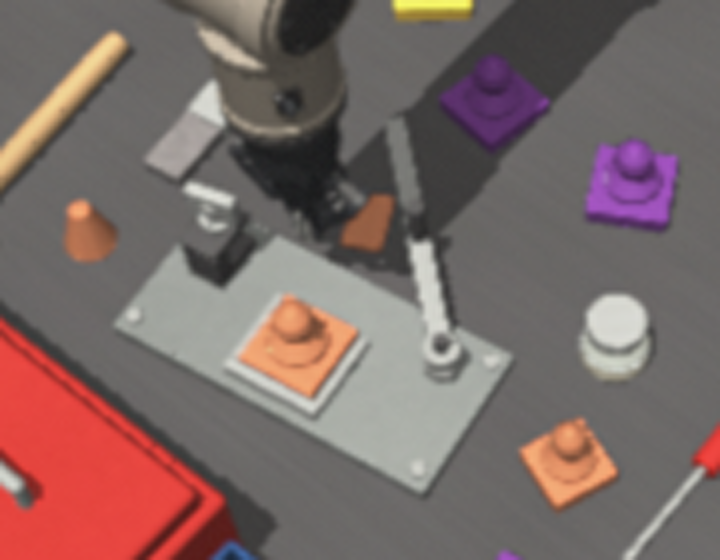

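Gate not moved: its end is still at crop (398,122), and the fingertips passed over the bar. I'll push on the tall pin instead. First I go up and back, and check the gate.

```bash
python3 -m jog '0 0 -0.052 0 0 0 -1;0 0 -0.052 0 0 0 -1;-0.043 -0.0325 0 0 0 0 -1;-0.043 -0.0325 0 0 0 0 -1;-0.043 -0.0325 0 0 0 0 -1;0 0 0 0 0 0 -1;0 0 0 0 0 0 -1'
python3 - <<'E'
from h import *
P,Rt,s=pose(); w=optics.get_image('wrist'); cv2.imwrite('pics/w4.png',w); np.savez('w4',P=P,R=Rt); print(P)
z=np.load('w1.npz')
for h in (50,98): print(wonz(z['P'],z['R'],330,120,h))
E
```

```text
time_s: 6.02
position: [515.5, -65.2, 119.0]
tool_rot: [3.141, -0.001, 0.147]
contact_force: [0.1, -0.7, -0.5]
finger_gap: -0.0
grip_force: 0.0
[515.5036633  -65.24821522 119.01030364]
[560.11178975 -64.02378329  50.        ]
[560.70137445 -62.24885433  98.        ]
```

View pics/w4.png

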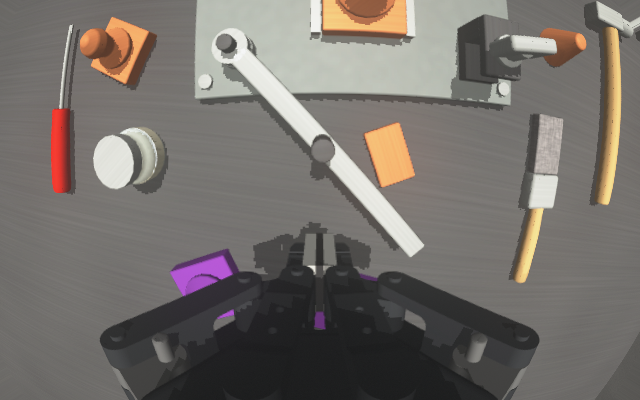

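The wrist view shows the pin at (322,150), the bar end at (415,247), and fingertips at (318,245). The gate stands unchanged and the pin is straight ahead. I descend behind the pin and touch it first.

```bash
python3 -m jog '0 0 0.041 0 0 0 -1;0 0 0.041 0 0 0 -1;0 0.006 0 0 0 0 -1;0.015 0 0 0 0 0 -1;0.015 0 0 0 0 0 -1;0.012 0.011 0 0 0 0 -1;0.012 0.01 0 0 0 0 -1;0 0 0 0 0 0 -1'
python3 - <<'E'
from h import *
P,Rt,s=pose(); w=optics.get_image('wrist'); cv2.imwrite('pics/w5.png',w); np.savez('w5',P=P,R=Rt); print(P)
E
```

```text
time_s: 7.08
position: [559.0, -79.8, 57.2]
tool_rot: [3.141, -0.001, 0.146]
contact_force: [-0.2, -0.2, -0.9]
finger_gap: 0.003
grip_force: 0.0
[558.98296009 -79.84406891  57.16718236]
```

View pics/w5.png

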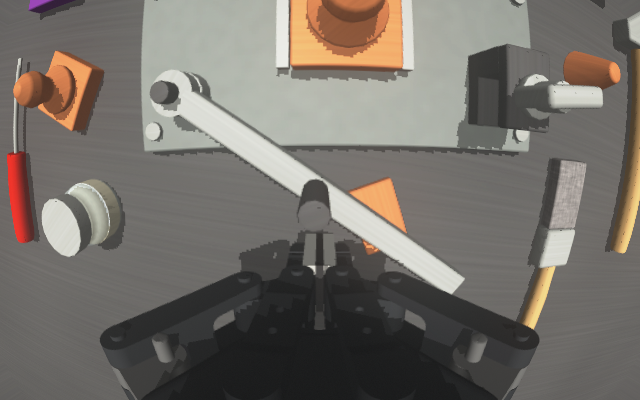

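Pin at (314,205) touches the fingers, and the gate has begun to shut.

```bash
python3 -m jog '0.0107 0.005 0 0 0 0 -1;0.0107 0.005 0 0 0 0 -1;0.0107 0.005 0 0 0 0 -1;0.0107 0.004 0 0 0 0 -1;0.0107 0.003 0 0 0 0 -1;0.0107 0.002 0 0 0 0 -1;0.0107 0.001 0 0 0 0 -1;0 0 0 0 0 0 -1;0 0 0 0 0 0 -1'
python3 -m jog '0.0053 0 0 0 0 0 -1;0.003 0 0 0 0 0 -1;0 0 0 0 0 0 -1;0 0 0 0 0 0 -1'
```

```text
time_s: 8.25
position: [616.3, -89.2, 57.1]
tool_rot: [-3.141, -0.0, 0.147]
contact_force: [-0.4, 0.3, 0.7]
finger_gap: 0.004
grip_force: 0.0
time_s: 8.75
position: [622.6, -88.5, 57.1]
tool_rot: [-3.141, -0.0, 0.147]
contact_force: [-0.5, -0.5, -0.7]
finger_gap: 0.004
grip_force: 0.0
```

```bash
for i in 1; do python3 -m jog '0.003 0 0 0 0 0 -1;0 0 0 0 0 0 -1;0 0 0 0 0 0 -1'; done; python3 -m jog '0.002 0 0 0 0 0 -1;0 0 0 0 0 0 -1'
python3 - <<'E'
from h import *
P,Rt,s=pose(); w=optics.get_image('wrist'); cv2.imwrite('pics/w6.png',w); np.savez('w6',P=P,R=Rt); print(P)
E
```

```text
time_s: 9.12
position: [624.8, -88.1, 57.1]
tool_rot: [-3.141, -0.0, 0.147]
contact_force: [-0.6, 0.4, 0.3]
finger_gap: 0.001
grip_force: 0.0
time_s: 9.38
position: [626.4, -88.0, 57.1]
tool_rot: [-3.142, -0.0, 0.147]
contact_force: [-0.4, -0.5, 0.5]
finger_gap: 0.005
grip_force: 0.0
[626.35548193 -87.98198387  57.06817556]
```

View pics/w6.png

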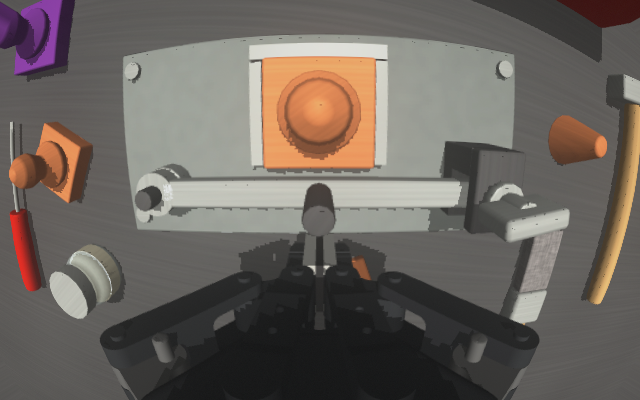

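The gate is inside the catch slot at (460,190), with the bar almost parallel to the plate. I press on until the stop is felt.

```bash
python3 -m jog '0.002 0 0 0 0 0 -1;0 0 0 0 0 0 -1'; python3 -m jog '0.002 0 0 0 0 0 -1;0 0 0 0 0 0 -1';  python3 -m jog '0.002 0 0 0 0 0 -1;0 0 0 0 0 0 -1'
```

```text
time_s: 9.68
position: [627.1, -87.8, 56.9]
tool_rot: [-3.141, 0.001, 0.147]
contact_force: [-4.8, -0.8, 2.9]
finger_gap: 0.001
grip_force: 2.5
time_s: 9.93
position: [627.2, -87.9, 56.8]
tool_rot: [-3.141, 0.004, 0.147]
contact_force: [-14.0, -1.1, 8.8]
finger_gap: -0.001
grip_force: 6.7
time_s: 10.18
position: [627.4, -87.9, 56.7]
tool_rot: [-3.141, 0.006, 0.147]
contact_force: [-21.6, -1.1, 15.4]
finger_gap: -0.0
grip_force: 11.0
```

Stop reached, gate home. I back off, rise, and go beside the screw for a close look.

```bash
python3 -m jog '-0.025 0 0 0 0 0 -1;-0.015 0 0 0 0 0 -1;0 0 -0.05 0 0 0 -1;0 0 -0.05 0 0 0 1;0 0 -0.05 0 0 0 1;0 0.05 0 0 0 0 1;0 0.05 0 0 0 0 1;0 0.05 0 0 0 0 1;0 0 0 0 0 0 1;0 0 0 0 0 0 1'
python3 - <<'E'
from h import *
P,Rt,s=pose(); w=optics.get_image('wrist'); cv2.imwrite('pics/w7.png',w); np.savez('w7',P=P,R=Rt); print(P,s['joint_pos'])
E
```

```text
time_s: 11.42
position: [617.6, -202.4, 169.5]
tool_rot: [-3.141, -0.0, 0.147]
contact_force: [0.9, 0.7, -0.4]
finger_gap: 1.001
grip_force: 0.0
[ 617.63118541 -202.40773036  169.51274437] [ 0.37054999  0.42101283 -0.20186815  1.68359555  0.09420843  1.04641243
 -1.28479887]
```

View pics/w7.png

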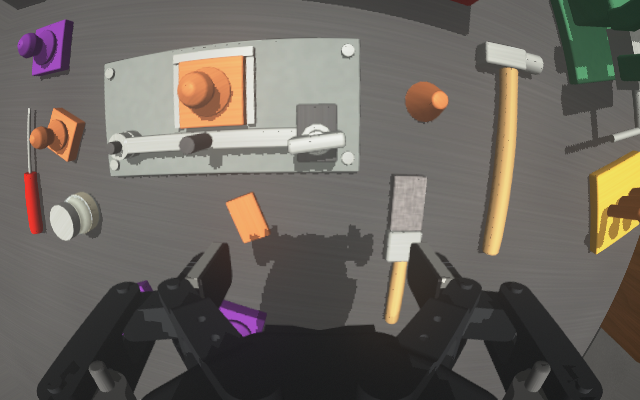

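The gate lies shut in the catch. The wing is seen at (317,142), running from (290,146) to (344,138). I measure it by a brightness mask.

Run:
```python
from h import *
z=np.load('w7.npz');P,Rt=z['P'],z['R']; w=cv2.imread('pics/w7.png')
sub=w[115:165,280:355]; g=cv2.cvtColor(sub,6)
for t in (190,205,220):
    m=(g>t).astype(np.uint8); n,l,st,c=cv2.connectedComponentsWithStats(m); i=1+st[1:,4].argmax()
    r_=cv2.minAreaRect(np.argwhere(l==i)[:,::-1].astype(np.float32)); b=cv2.boxPoints(r_)+[280,115]
    q=np.array([wonz(P,Rt,*p,114)[:2] for p in b]); e=q[1]-q[0]; f=q[2]-q[1]
    L=e if np.linalg.norm(e)>np.linalg.norm(f) else f
    print(t,st[i,4],q.mean(0).round(1),np.linalg.norm(e).round(),np.linalg.norm(f).round(),np.arctan2(L[1],L[0])%np.pi)
cv2.imwrite('pics/w7c.png',cv2.resize(w[100:180,265:365],None,fx=6,fy=6,interpolation=2))
for u,v in ((317,142),(290,145),(344,137)): print(wonz(P,Rt,u,v,114))
```

```text
190 873 [ 664.3 -189.9] 47.0 16.0 1.7145137722398638
205 612 [ 663.4 -193.5] 41.0 9.0 1.8596201380257034
220 428 [ 663.8 -193.4] 39.0 7.0 1.8420442241207189
[ 663.31764559 -194.24583797  114.        ]
[ 658.25010664 -174.64490993  114.        ]
[ 670.05263117 -213.49916624  114.        ]
```

View pics/w7c.png

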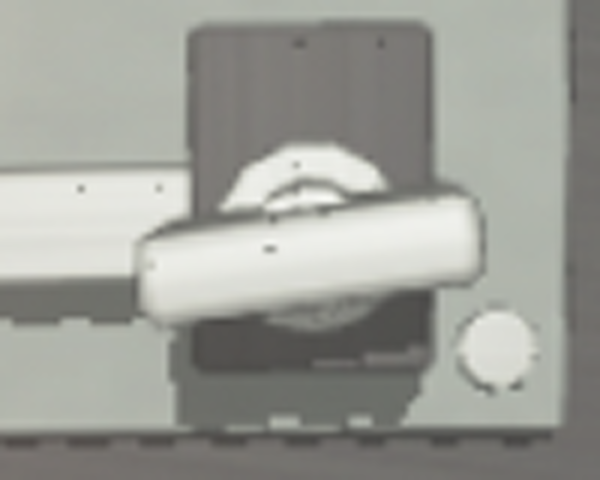

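The crop shows the wing's flat top centred at (312,259) and slanted between (150,283) and (475,235). That gives a centre of about (662,-194.5) and a yaw of about 1.82.

```bash
python3 -m jog '0.03 -0.001 0 0 0 0 1;0.03 -0.001 0 0 0 0 1;0 0 0 0 0 -1 1;0 0 0 0 0 -1 1;0 0 0 0 0 -1 1;0 0 0 0 0 -1 1;0 0 0 0 0 -1 1;0 0 0 0 0 -1 1;0 0 0 0 0 -1 1;0 0 0 0 0 -1 1;0 0 0 0 0 -1 1;0 0 0 0 0 -1 1'
python3 -m jog '0 0 0 0 0 -1 1;0 0 0 0 0 -1 1;0 0 0 0 0 -1 1;0 0 0 0 0 -1 1;0 0 0 0 0 -1 1;0 0 0 0 0 -1 1;0 0 0 0 0 -1 1;0 0 0 0 0 -1 1;0 0 0 0 0 -1 1;0 0 0 0 0 -1 1;0 0 0 0 0 -0.9 1;0 0 0 0 0 0 1'
python3 - <<'E'
from h import *
P,Rt,s=pose(); w=optics.get_image('wrist'); cv2.imwrite('pics/w8.png',w); np.savez('w8',P=P,R=Rt); print(P,s['tool_rot'],s['joint_pos'])
print('tool shift', Rt.T@(np.array([662,-194.5,83])-P)/750)
E
```

```text
time_s: 12.98
position: [662.0, -193.4, 169.8]
tool_rot: [3.142, -0.0, 0.952]
contact_force: [1.3, -1.1, -0.0]
finger_gap: 0.995
grip_force: 0.0
time_s: 14.48
position: [661.9, -193.7, 169.7]
tool_rot: [3.141, -0.0, 1.82]
contact_force: [-0.1, -0.1, -0.0]
finger_gap: 1.0
grip_force: 0.0
[ 661.94492511 -193.74273542  169.71398848] [ 3.14129607e+00 -2.75178815e-04  1.82018694e+00] [ 0.57944493  0.53150795 -0.55264832  1.56908041  0.29875451  1.12617517
  0.20852903]
tool shift [-0.00102839 -0.00021233  0.11561831]
```

I have already viewed eleven pictures, one over the limit, so I carry on by numbers only. Descend and close.

```bash
python3 -m jog '-0.001 0 0.04 0 0 0 1;0 0 0.04 0 0 0 1;0 0 0.0355 0 0 0 1;0 0 0 0 0 0 1;0 0 0 0 0 0 1'; python3 -m jog '0 0 0 0 0 0 -0.3;0 0 0 0 0 0 -0.6;0 0 0 0 0 0 -1;0 0 0 0 0 0 -1;0 0 0 0 0 0 -1;0 0 0 0 0 0 -1'; python3 -c "
from h import *
s=pose()[2];print(s['wrist_torque'],s['grip_force'],s['finger_gap'])"
```

```text
time_s: 15.15
position: [662.7, -195.3, 84.2]
tool_rot: [3.141, 0.0, 1.819]
contact_force: [0.1, 0.7, -0.3]
finger_gap: 0.998
grip_force: 0.0
time_s: 15.9
position: [662.2, -195.6, 83.2]
tool_rot: [3.141, 0.0, 1.819]
contact_force: [-0.2, -0.2, 3.6]
finger_gap: -0.0
grip_force: 1.7
[ 0.05330746 -0.11079158 -0.00165314] 1.7350471951067448 -0.0003415089284113575
```

Run:
```python
from h import *
m=optics.camera_model('wrist');M=np.array(m['mount']);Mi=np.linalg.inv(M)
for x in (-11,0,11):
  for z in (0,-10,-20,-31,-40):
    c=(Mi@[x,0,z,1])[:3]; th=np.arctan2(np.hypot(*c[:2]),c[2]); a=c[:2]/np.hypot(*c[:2])*th*m['fx']; print(x,z,(a+[m['cx'],m['cy']]).round())
P,Rt,s=pose(); w=optics.get_image('wrist'); cv2.imwrite('pics/w9.png',w)
a=cv2.imread('pics/w6.png'); print(a[225:275:3,311].tolist()); print(w[215:275:3,311].tolist())
```

```text
-11 0 [319. 244.]
-11 -10 [319. 250.]
-11 -20 [319. 258.]
-11 -31 [319. 267.]
-11 -40 [319. 276.]
0 0 [319. 227.]
0 -10 [319. 233.]
0 -20 [319. 240.]
0 -31 [319. 248.]
0 -40 [319. 256.]
11 0 [319. 210.]
11 -10 [319. 215.]
11 -20 [319. 221.]
11 -31 [319. 228.]
11 -40 [319. 235.]
[[97, 99, 103], [96, 98, 101], [95, 98, 100], [85, 88, 89], [99, 104, 104], [98, 103, 104], [98, 103, 104], [98, 102, 103], [97, 102, 102], [97, 102, 103], [97, 102, 102], [96, 101, 101], [96, 101, 102], [96, 101, 101], [190, 202, 204], [41, 41, 41], [41, 40, 40]]
[[138, 145, 143], [138, 144, 143], [137, 143, 142], [136, 143, 141], [135, 141, 140], [134, 140, 139], [106, 111, 110], [99, 104, 104], [99, 104, 104], [98, 104, 104], [99, 104, 104], [98, 104, 104], [98, 103, 103], [97, 103, 103], [97, 102, 102], [97, 102, 102], [96, 101, 102], [152, 160, 163], [62, 63, 63], [47, 47, 46]]
```

The fingers closed on nothing. The fingertip edge in the wrist view (row 235, where 210 is expected) and the contact with the wing's top at TCP z 83 both say the real fingertips end about 31 mm short of the reported TCP. That also explains why they passed over the bar. I lift, open and regrasp 31 mm lower.

```bash
python3 -m jog '0 0 -0.02 0 0 0 -1;0 0 -0.01 0 0 0 1;0 0 0 0 0 0 1;0 0 0 0 0 0 1;0 0 0 0 0 0 1;0 0 0 0 0 0 1'
python3 - <<'E'
from h import *
P,Rt,s=pose(); w=optics.get_image('wrist'); np.savez('w10',P=P,R=Rt); cv2.imwrite('pics/w10.png',w)
print(P,s['contact_force'],s['finger_gap'])
g=cv2.cvtColor(w,6)
for t in (195,210,220):
    m=(g>t).astype(np.uint8); m[:, :230]=0; m[:,410:]=0; m[:150]=0; m[330:]=0
    n,l,st,c=cv2.connectedComponentsWithStats(m)
    for i in range(1,n):
        if st[i,4]>150:
            rr=cv2.minAreaRect(np.argwhere(l==i)[:,::-1].astype(np.float32)); print(t,st[i],c[i].round(),rr, wonz(P,Rt,*c[i],114).round(1))
E
```

```text
time_s: 16.7
position: [661.9, -195.6, 105.2]
tool_rot: [-3.141, -0.0, 1.819]
contact_force: [0.5, 0.6, -0.0]
finger_gap: 1.001
grip_force: 0.0
[ 661.87874569 -195.57513015  105.1596506 ] [ 0.52529157  0.55867666 -0.00894103] 1.000639453676571
195 [ 313  150   97   91 5018] [376. 187.] ((360.9999694824219, 194.99996948242188), (95.99998474121094, 89.99998474121094), 0.0) [ 686.2 -161.8  114. ]
195 [275 204  36  31 397] [285. 222.] ((293.2799987792969, 219.5399932861328), (37.193817138671875, 26.4457950592041), 8.13010311126709) [ 641.7 -194.   114. ]
195 [314 248  18  14 201] [323. 255.] ((322.6352844238281, 254.98773193359375), (12.946611404418945, 16.83964729309082), 84.80557250976562) [ 667.8 -209.2  114. ]
210 [314 150  24  21 428] [325. 159.] ((325.5, 160.0), (20.0, 23.0), 90.0) [ 654.8 -153.8  114. ]
210 [315 248  17  14 184] [323. 255.] ((322.6534729003906, 255.03466796875), (12.935483932495117, 15.821091651916504), 84.2894058227539) [ 667.8 -209.3  114. ]
220 [314 150  23  21 407] [325. 159.] ((325.0, 160.0), (20.0, 22.0), 90.0) [ 654.8 -153.8  114. ]
220 [316 249  15  13 165] [323. 256.] ((323.0, 255.0), (12.0, 14.0), 90.0) [ 667.9 -209.4  114. ]
```

```bash
python3 -m jog '0 0 0.025 0 0 0 1;0 0 0.025 0 0 0 1;0 0 0.0205 0 0 0 1;0 0 0 0 0 0 1;0 0 0 0 0 0 1'; python3 -m jog '0 0 0 0 0 0 -0.3;0 0 0 0 0 0 -0.6;0 0 0 0 0 0 -1;0 0 0 0 0 0 -1;0 0 0 0 0 0 -1;0 0 0 0 0 0 -1'; python3 -c "
from h import *
s=pose()[2];print(s['wrist_torque'],s['grip_force'],s['finger_gap'])"
```

```text
time_s: 17.38
position: [662.3, -195.6, 52.8]
tool_rot: [3.141, -0.0, 1.819]
contact_force: [0.3, -0.5, 0.2]
finger_gap: 0.998
grip_force: 0.0
time_s: 18.12
position: [662.8, -195.7, 53.0]
tool_rot: [3.14, 0.0, 1.819]
contact_force: [4.9, -0.8, 0.8]
finger_gap: 0.132
grip_force: 61.4
[-0.12766354 -0.98593253  0.00528845] 61.36719346046448 0.13180009549867747
```

Gripped: opening about 11 mm, 61 N. Now I turn clockwise.

```bash
cat > st.py <<'E'
from h import *
P,_,s=pose(); print('yaw',round(s['tool_rot'][2],3),'F',np.round(s['contact_force'],1),'T',np.round(s['wrist_torque'],2),'grip',s['grip_force'],s['finger_gap'],'q7',s['joint_pos'][6])
E
python3 -m jog '0 0 0 0 0 1 -1;0 0 0 0 0 1 -1;0 0 0 0 0 1 -1;0 0 0 0 0 1 -1;0 0 0 0 0 1 -1;0 0 0 0 0 1 -1;0 0 0 0 0 1 -1;0 0 0 0 0 1 -1;0 0 0 0 0 1 -1;0 0 0 0 0 1 -1'; python3 st.py
python3 -m jog '0 0 0 0 0 1 -1;0 0 0 0 0 1 -1;0 0 0 0 0 1 -1;0 0 0 0 0 1 -1;0 0 0 0 0 1 -1;0 0 0 0 0 1 -1;0 0 0 0 0 1 -1;0 0 0 0 0 1 -1;0 0 0 0 0 1 -1;0 0 0 0 0 0 -1'; python3 st.py
```

```text
time_s: 19.38
position: [661.0, -195.4, 52.9]
tool_rot: [-3.14, 0.001, 1.017]
contact_force: [-8.1, 2.1, 9.4]
finger_gap: 0.132
grip_force: 62.8
yaw 1.017 F [-8.1  2.1  9.4] T [0.52 1.75 0.09] grip 62.848302125930786 0.1322327208930269 q7 -0.546673022755033
time_s: 20.62
position: [660.0, -194.0, 52.8]
tool_rot: [-3.139, 0.003, 0.299]
contact_force: [-14.3, 7.5, 16.8]
finger_gap: 0.127
grip_force: 63.7
yaw 0.299 F [-14.3   7.5  16.8] T [ 1.72  3.12 -0.05] grip 63.74398112297058 0.12703595862067926 q7 -1.1679551227035079
```

```bash
python3 -m jog '-0.0016 -0.0016 0 0 0 0 -1;0 0 0 0 0 0.6 -1;0 0 0 0 0 0 -1'; python3 st.py; python3 -m jog '0 0 0 0 0 0.6 -1;0 0 0 0 0 0 -1'; python3 st.py; python3 -m jog '0 0 0 0 0 0.4 -1;0 0 0 0 0 0 -1'; python3 st.py
```

```text
time_s: 21.0
position: [660.0, -193.9, 52.9]
tool_rot: [-3.14, 0.001, 0.251]
contact_force: [-4.6, 3.8, 8.5]
finger_gap: 0.132
grip_force: 62.5
yaw 0.251 F [-4.6  3.8  8.5] T [ 0.85  0.96 -0.06] grip 62.48904883861542 0.13246213341937862 q7 -1.209744575607828
time_s: 21.25
position: [660.0, -193.9, 52.9]
tool_rot: [-3.14, 0.001, 0.203]
contact_force: [-3.8, 2.9, 9.2]
finger_gap: 0.13
grip_force: 62.5
yaw 0.203 F [-3.8  2.9  9.2] T [ 0.99  1.02 -0.1 ] grip 62.54729211330414 0.129680120858068 q7 -1.2510398890323173
time_s: 21.5
position: [660.0, -193.7, 52.9]
tool_rot: [-3.14, 0.001, 0.171]
contact_force: [-5.3, 4.1, 8.9]
finger_gap: 0.129
grip_force: 62.6
yaw 0.171 F [-5.3  4.1  8.9] T [ 1.01  1.03 -0.07] grip 62.582382559776306 0.12871644129137244 q7 -1.278313864679599
```

```bash
for k in 1; do python3 -m jog '0 0 0 0 0 0.4 -1;0 0 0 0 0 0 -1'|sed -n 1p; python3 st.py; python3 -m jog '0 0 0 0 0 0.4 -1;0 0 0 0 0 0 -1'|sed -n 1p; python3 st.py; python3 -m jog '0 0 0 0 0 0.4 -1;0 0 0 0 0 0 -1'|sed -n 1p; python3 st.py; done
```

```text
time_s: 21.75
yaw 0.14 F [-5.3  3.8  8.8] T [1.06 1.11 0.51] grip 62.84526228904724 0.13073433607796428 q7 -1.305487261176669
time_s: 22.0
yaw 0.109 F [-5.9  4.   8.4] T [0.89 1.1  1.42] grip 73.67111435858533 0.13018775567739138 q7 -1.3324220193110092
time_s: 22.25
yaw 0.078 F [-7.7  3.3 10.6] T [0.86 1.19 2.11] grip 92.20030769705772 0.13299537228042674 q7 -1.3594844719510932
```

Torque jumps at yaw ≈0.15, so the screw is seated, which matches the jig yaw of 0.147. Now I back off and check where the torque unwinds.

```bash
python3 -m jog '0 0 0 0 0 -0.8 -1;0 0 0 0 0 0 -1'|sed -n 1p; python3 st.py; python3 -m jog '0 0 0 0 0 -0.4 -1;0 0 0 0 0 0 -1'|sed -n 1p; python3 st.py;python3 -m jog '0 0 0 0 0 -1 -1;0 0 0 0 0 -1 -1;0 0 0 0 0 -1 -1;0 0 0 0 0 -1 -1;0 0 0 0 0 -1 -1;0 0 0 0 0 -1 -1;0 0 0 0 0 -1 -1;0 0 0 0 0 -1 -1;0 0 0 0 0 0 -1'|sed -n 1p; python3 st.py
```

```text
time_s: 22.5
yaw 0.141 F [-5.5  4.9  8.8] T [1.04 1.02 0.47] grip 62.89656400680542 0.1321767725894685 q7 -1.3042405184343107
time_s: 22.75
yaw 0.172 F [-4.5  5.5  8.8] T [1.08 1.05 0.05] grip 62.63658106327057 0.13037908102076526 q7 -1.2774227241131946
time_s: 23.88
yaw 0.811 F [ 0.1 -1.6  4.9] T [-0.1   0.03  0.03] grip 62.05871343612671 0.1302318017673894 q7 -0.7260807569456995
```

```bash
python3 -m jog '0 0 0 0 0 -1 -1;0 0 0 0 0 -1 -1;0 0 0 0 0 -1 -1;0 0 0 0 0 -1 -1;0 0 0 0 0 -1 -1;0 0 0 0 0 -1 -1;0 0 0 0 0 -1 -1;0 0 0 0 0 -1 -1;0 0 0 0 0 -1 -1;0 0 0 0 0 -1 -1;0 0 0 0 0 -1 -1;0 0 0 0 0 -0.47 -1'; python3 -m jog '0 0 0 0 0 0 -1;0 0 0 0 0 0 -1';python3 st.py
python3 - <<'E'
from h import *
# numeric check of casting in nest (before vs now), top view orange
a,b=cv2.imread('pics/top0.png'),optics.get_image('top'); cv2.imwrite('pics/topend.png',b); cv2.imwrite('pics/sceneend.png',optics.get_image('scene'))
for n,A,B in(('top',a,b),('scene',cv2.imread('pics/scene0.png'),cv2.imread('pics/sceneend.png'))):
  for k,I in((0,A),(1,B)):
    h=cv2.cvtColor(I,cv2.COLOR_BGR2HSV); m=cv2.inRange(h,(5,120,120),(18,255,255)); nn,l,st,c=cv2.connectedComponentsWithStats(m)
    print(n,k,[(*c[i].round(),st[i,4]) for i in range(1,nn) if 60<st[i,4]<2000])
E
```

```text
time_s: 25.38
position: [662.5, -195.7, 53.0]
tool_rot: [3.138, 0.001, 1.728]
contact_force: [13.8, -5.5, -4.3]
finger_gap: 0.127
grip_force: 60.5
time_s: 25.62
position: [662.6, -195.7, 53.0]
tool_rot: [3.138, 0.001, 1.726]
contact_force: [14.3, -6.1, -5.4]
finger_gap: 0.131
grip_force: 60.6
yaw 1.726 F [14.3 -6.1 -5.4] T [-1.03 -2.87 -0.03] grip 60.58484673500061 0.1309262560383068 q7 0.06957878915267418
top 0 [(np.float64(276.0), np.float64(63.0), np.int32(275)), (np.float64(248.0), np.float64(70.0), np.int32(269)), (np.float64(301.0), np.float64(73.0), np.int32(262)), (np.float64(484.0), np.float64(159.0), np.int32(181)), (np.float64(632.0), np.float64(141.0), np.int32(205)), (np.float64(444.0), np.float64(142.0), np.int32(199)), (np.float64(607.0), np.float64(147.0), np.int32(456)), (np.float64(366.0), np.float64(150.0), np.int32(396)), (np.float64(279.0), np.float64(173.0), np.int32(376)), (np.float64(7.0), np.float64(218.0), np.int32(465)), (np.float64(77.0), np.float64(306.0), np.int32(250)), (np.float64(60.0), np.float64(312.0), np.int32(653)), (np.float64(17.0), np.float64(
[... 989 characters left out ...]
float64(246.0), np.int32(314)), (np.float64(247.0), np.float64(302.0), np.int32(261)), (np.float64(258.0), np.float64(324.0), np.int32(278)), (np.float64(283.0), np.float64(336.0), np.int32(284))]
scene 1 [(np.float64(120.0), np.float64(107.0), np.int32(106)), (np.float64(140.0), np.float64(111.0), np.int32(248)), (np.float64(271.0), np.float64(185.0), np.int32(139)), (np.float64(201.0), np.float64(188.0), np.int32(119)), (np.float64(254.0), np.float64(216.0), np.int32(377)), (np.float64(322.0), np.float64(246.0), np.int32(316)), (np.float64(247.0), np.float64(302.0), np.int32(261)), (np.float64(258.0), np.float64(324.0), np.int32(278)), (np.float64(283.0), np.float64(336.0), np.int32(285))]
```

```bash
python3 -m jog '-0.001 0.0016 0 0 0 0 -1;0 0 0 0 0 0 -1;0 0 0 0 0 0 -1'; python3 st.py; python3 -c "
from rig import r
print(r.job_done())"
```

```text
time_s: 26.1
position: [662.6, -195.7, 53.0]
tool_rot: [3.14, 0.001, 1.727]
contact_force: [6.0, -2.2, 1.2]
finger_gap: 0.126
grip_force: 61.6
yaw 1.727 F [ 6.  -2.2  1.2] T [-0.55 -1.16 -0.09] grip 61.63055419921875 0.1260415093957264 q7 0.07087708148173356
the job is handed in; nothing more can be done
None
```

The gate is shut against its stop in the catch and the thumbscrew was seated, backed off a quarter turn and is still held by its wing; the job was handed in at 26 s with the casting still in its nest, though I viewed eleven pictures against the limit of ten.

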